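Clear the jammed milling-ball chute

ROBOT

A 7-joint arm with a two-finger parallel gripper is mounted at the origin on the work surface. World frame = base frame: x ahead of the robot, y to its left, z up, the work surface at z = 0. Lengths are in m, angles in rad, forces in N, time in s.
With the tool pointing down it reaches from about 0.4 to 0.85 m from the base axis. Payload 10.4 kg.
Tool frame: the origin (TCP) lies between the finger pads; the fingertips stand 22 mm ahead of it and the grasp point (between the pads) lies 3 mm ahead of it; z points along the fingers, y is the line along which they close (so a half turn about z gives the same grasp; the last joint's range is limited). The gripper opens to 87 mm and grips with 3 to 60 N. Pads are 19 mm wide; open, the fingers measure 117 mm over their backs; the gripper's body (75 mm by 190 mm) begins 51 mm behind the grasp point.
Start: joints at [1.196, 0.332, -0.065, 1.46, 0.022, 1.35, -0.088], TCP at [0.215, -0.587, 0.245] pointing down, gripper open.
Joint ranges: [-2.6, 2.6], [-0.5, 2.12], [-1.47, 1.34], [0.16, 2.42], [-1.27, 4.41], [0.06, 2.06], [-2.6, 2.6]. Speed limits (rad/s): [2.22, 2.22, 2.79, 2.79, 3.14, 3.14, 3.14].

INTERFACE

Orientations are given as a unit quaternion [w, x, y, z].
In Python, from cell import env, imaging gives the robot as it stands.
- The arm moves only by the tool arm_command, never from a script. Its arguments are lists of equal length, an entry for each row: "jaw": the opening, from 0 (shut) to 1 (fully open); "dp": the shift along the tool's x, y, z in mm, a list of three; "roll": the turn about the tool's z in rad. In form: {"jaw": [jaw, ...], "dp": [[tx, ty, tz], ...], "roll": [roll, ...]}. A call has exactly 5 rows; each row is the pose to reach, as a shift and turn from the pose commanded when the call began, along the tool's axes at that moment; what a row does not reach only later rows make up. A row lasts 1/12 s, in which the tool goes at most 41.7 mm and 7.16 degrees, less where a joint would pass 70% of its speed; a pose out of reach is approached as far as the arm can. A call with a gripper value outside its range is refused whole. The fingers move at their own pace and stop on an object; "force" is the grip in N (left out, the last holds). Time passes only in rows, so rows that repeat a pose let the fingers close, or fill a call up. It gives the time, the measured TCP pose, the force, the opening and the grip force at its end, in the units of the state.
- env.sense(): the state, without advancing time (a new reading comes with each control period).
- imaging.grab_frame(name): name is "scene" or "top" or "wrist"; returns a dict with "image" (420x560x3 uint8, red, green, blue), "fx", "fy", "cx", "cy" (pixels), "D" ([k1, k2, p1, p2, k3] as OpenCV has them; the pictures are not rectified), "R" (3x3) and "t" (3): a world point X has camera coordinates R X + t; the wrist camera has in their place "hand_eye" (4x4, takes a point from camera to tool coordinates, whose origin is the TCP and whose axes are the flange's). Camera axes: x right, y down, z forward; pixel columns grow to the right and rows downward; lengths in m; the calibration is good to about 2 mm. A picture is of the moment at which its call begins: read the wrist's pose just before it. There is no depth.
- env.hand_in(): hands the job in; it is judged then, once.
The state is a dict: "time": time; "qpos": joint angles; "joint_velocities": joint speeds; "joint_efforts": joint torques, N m; "position": TCP position; "eef_rot": TCP orientation; "contact_force": force on the tool from outside, world axes, zero at the start; "torque": the same for the moment, N m; "grip_width": finger opening in m; "grip_force": force on a finger pad.
Only numpy, scipy, OpenCV 4.12 (cv2) and the standard library are available. Lean on these libraries where they do the work, as an engineer would, in place of code of your own. Each camera call takes 0.05 s, during which the arm holds its last target. There are 200 camera calls.

TASK

The big ochre ball is stuck in the narrow opening of the chute and holds up the four white milling balls. Without lifting it out, push it gently (it is brittle) back up the straight lane until it is caught in the clip at the top and stays there by itself, so that the white balls roll down into the blue tray. When all four are in the tray, slide the red shutter fully shut, and leave the jars and the brush alone.

Things in the scene. Friction and masses are not known exactly. Their poses are not given: they have to be found in the camera images.
- chute: fixed blue chute with aluminium walls. Origin on the table under the middle of the narrow opening; z up, x uphill along the straight main lane (level), y across towards the drawn-out red shutter. The floor is one flat plane, climbing 14 degrees along +x and falling 6 degrees towards +y (0.25 and 0.105 of the distance)
- throat (a point): middle of the narrow opening, on the chute's floor (62 mm above the table): 46 mm between two steel posts 10 mm thick and 36 mm high. The 58 mm wide main lane runs 210 mm uphill from here, walls 34 mm high (24 mm in its upper half). A feed lane 39 mm wide, walls 28 mm, joins square from the -y side 5 to 43 mm above the opening
- spout_lip (a point): middle of the lower end of the chute's floor, 60 mm down from the opening, over the tray's edge; between opening and lip is an open spout, 65 mm wide with 22 mm walls along its last 32 mm
- lane_end (a point): middle of the main lane's floor 205 mm up from the opening; the line from throat to lane_end is the lane's centre line, along its floor
- lane_mid (a point): floor of the lane 120 mm up from the opening, where the catching clip is: a dark steel frame with two sprung white nylon jaws 44 mm apart over the lane walls and a black sprung stop (1.5 mm travel, 1 to 7 N, then solid) behind. It is clamped with its jaws anywhere 92 to 148 mm up the lane; its place is not measured: feel the ball home
- jaw_height (a point): 26 mm square off the floor at lane_mid: the big ball's centre height. Pushed up the lane, the big ball parts the jaws at 3 to 8 N, slips between them and meets the stop when its centre is 4 mm past their line; they then hold it. Not pushed past them, it is spat out and rolls back down
- blocker_center (a point): centre of the big ochre ball, 52 mm across, 110 to 180 g, smooth brittle fired clay: it cracks if pressed with more than 16 N. It starts wedged in the upper side of the opening, its centre some 13 mm uphill of it and 26 mm square off the floor; its front sticks 13 mm through the opening
- blocker: the same ball; origin on its surface, turning with it
- tray_floor (a point): middle of the inner floor of the fixed blue catch tray below the spout, 122 mm square inside (axes as the chute's, z up), walls 36 to 75 mm high
- shutter (a joint): red shutter plate that slides straight across just below the opening: 0 drawn fully out (open), 0.058 m fully shut; starts at 0 to 0.012. Stiff by about 1.5 N, stays where it is left. It moves along the chute's -y direction to shut, climbing 6 degrees
- shutter_knob (a point): middle of the grip of the shutter's red upright round knob, 14 mm across; its top is 10 mm above this point, the plate's upper edge 22 mm below it, some 80 mm beside the opening when open. Moves with the shutter
- ball1_center (a point): centre of a white porcelain milling ball, 32 mm across, 41 g; the four wait in single file in the feed lane behind the big ball and roll down by themselves once the way is free
- ball1: the same ball; origin on its surface, turning with it
- ball2_center (a point): centre of a white porcelain milling ball, 32 mm across, 41 g; the four wait in single file in the feed lane behind the big ball and roll down by themselves once the way is free
- ball2: the same ball; origin on its surface, turning with it
- ball3_center (a point): centre of a white porcelain milling ball, 32 mm across, 41 g; the four wait in single file in the feed lane behind the big ball and roll down by themselves once the way is free
- ball3: the same ball; origin on its surface, turning with it
- ball4_center (a point): centre of a white porcelain milling ball, 32 mm across, 41 g; the four wait in single file in the feed lane behind the big ball and roll down by themselves once the way is free
- ball4: the same ball; origin on its surface, turning with it
- jar_a: glaze jar with white lid, 72 mm across, 85 mm high, a bystander; origin at the centre of its base
- jar_b: glaze jar with white lid, 80 mm across, 95 mm high, a bystander; origin at the centre of its base
- jar_c: glaze jar with white lid, 72 mm across, 85 mm high, a bystander; origin at the centre of its base
- brush: glazing brush lying on the table, a bystander; origin under its middle

How it is judged:
On the way:
1. the big ball is caught in the clip, let go and at rest (x of blocker_center in the frame of chute above 0.075 m and linear speed of blocker below 0.02 m/s and contact force between the fingers and blocker below 0.1 N), for 0.2 s.
At the end, for the whole second after the job is handed in: the big ball rests in the clip (its centre more than 75 mm uphill of the opening, measured level along the chute's x) untouched, all four white balls lie at rest in the tray, and the shutter is shut to within 5 mm (joint above 0.053) (all of step 1 and x of ball1_center in the frame of tray_floor between -0.065 and 0.065 m and y of ball1_center in the frame of tray_floor between -0.065 and 0.065 m and z of each of ball1_center, ball2_center, ball3_center, ball4_center in the frame of tray_floor below 0.062 m and linear speed of each of ball1, ball2, ball3, ball4 below 0.05 m/s and x of ball2_center in the frame of tray_floor between -0.065 and 0.065 m and y of ball2_center in the frame of tray_floor between -0.065 and 0.065 m and x of ball3_center in the frame of tray_floor between -0.065 and 0.065 m and y of ball3_center in the frame of tray_floor between -0.065 and 0.065 m and x of ball4_center in the frame of tray_floor between -0.065 and 0.065 m and y of ball4_center in the frame of tray_floor between -0.065 and 0.065 m and value of joint shutter above 0.053 m).
It fails at once if the brittle big ball is pressed with more than 16 N (contact force between the fingers and blocker above 16 N).
It fails at once if the big ball is lifted out of the chute instead of being pushed along it (z of blocker_center in the frame of chute above 0.145 m or (z of blocker_center in the frame of chute above 0.122 m and x of blocker_center in the frame of chute below 0.06 m)).
It fails at once if a jar or the brush is disturbed (moved by more than 20 mm) (distance of any of jar_a, jar_b, jar_c, brush from where it was at the start of the episode above 0.02 m).
It also fails if it takes over 62 s, if anything falls off the work surface, if the arm or the gripper's body presses on something with over 40 N, if the wrist force passes 120 N, or if a joint passes its speed limit or range.

## Working session

There is one attempt and no reset: what is moved stays moved. The work goes in short steps, Python scripts to look and compute and a tool call to move; the robot and the scene stay as the last step left them, time stands still between calls to the robot, and variables do not carry over. Pictures are saved under pics/ and viewed, at most 10 in all, crops included, and the job is handed in when it is done.

Besides the shell and the picture viewer there is one more tool, called after "Call:" as name(argument=value, ...), one argument or row to a line, values as JSON. arm_command: Moves the arm, as the interface text tells. Its arguments: {"type":"object","properties":{"jaw":{"type":"array","items":{"type":"number"}},"dp":{"type":"array","items":{"type":"array","items":{"type":"number"}}},"roll":{"type":"array","items":{"type":"number"}},"force":{"type":"number"}},"required":["jaw","dp","roll"]}

```bash
mkdir -p pics; ls; python3 - <<'E'
from cell import env, imaging
import cv2,pickle
d={}
for n in ("scene","top"):
    f=imaging.grab_frame(n); d[n]=f
    cv2.imwrite(f"pics/{n}0.png",f["image"][:,:,::-1])
    print(n,f["fx"],f["cx"],f["cy"],f["D"],f["R"],f["t"])
pickle.dump(d,open("f0.pkl","wb"))
s=env.sense();print(s)
E
```

```text
pics
scene 388.1467657886303 274.9450326477602 205.56703458219422 [0.03595591 0.         0.         0.         0.        ] [[-0.06365196  0.99787065  0.01423366]
 [ 0.68032781  0.0538226  -0.730929  ]
 [-0.73013868 -0.03684151 -0.68230507]] [-0.00193326 -0.30478034  1.47864749]
top 388.6043189324613 285.21474142564875 213.60575524753546 [0.03648259 0.         0.         0.         0.        ] [[-2.82782661e-02 -9.99597548e-01 -2.25444838e-03]
 [-9.96223731e-01  2.83678923e-02 -8.20581577e-02]
 [ 8.20890871e-02 -7.45274415e-05 -9.96624993e-01]] [0.04678319 0.57674562 0.99401661]
{'time': 0.1, 'qpos': array([ 1.19640185,  0.33282197, -0.06468917,  1.46085498,  0.02161559,
        1.34988909, -0.08847746]), 'joint_velocities': array([-6.67210131e-04, -1.22424095e-03,  6.29593628e-04, -1.50121487e-03,
       -1.69995013e-04, -2.33564386e-05, -3.97051687e-04]), 'joint_efforts': array([ 1.10094541e-03, -6.24547362e+01,  2.45657534e-02, -3.90715456e+01,
       -6.14874344e-02,  3.65640863e-02,  7.12526639e-05]), 'position': array([ 0.21524339, -0.58643188,  0.24382627]), 'eef_rot': array([-6.21185817e-04,  9.84566672e-01,  1.75008744e-01, -1.48822783e-04]), 'contact_force': array([0.36298243, 0.52079318, 0.35187531]), 'torque': array([-2.90841499e-05,  1.92014582e-02, -4.04750713e-03]), 'grip_force': 0.0, 'grip_width': 0.08679586681227106}
```

View pics/scene0.png

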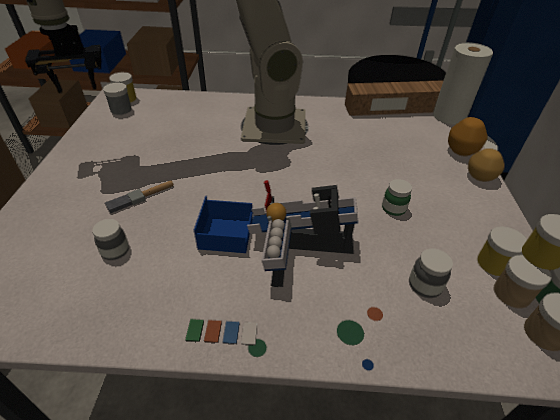

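View pics/top0.png

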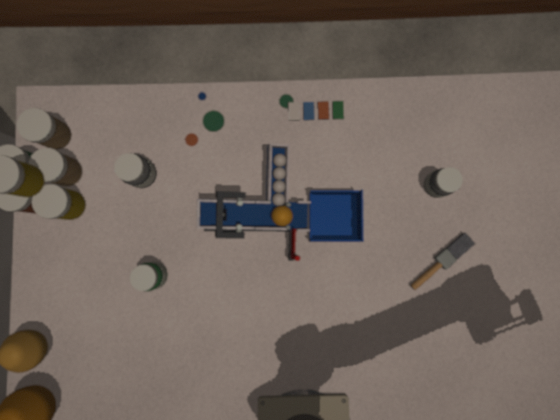

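Scene: the chute runs along world +y, clip near (325,205), ochre ball (277,212), tray (225,225), red knob (267,188). Top: ball (282,215), clip around (230,213), tray (335,215), shutter knob (294,257), white balls in column x≈280, rows 160–200.

```bash
cat > h.py <<'E'
import numpy as np, cv2
from scipy.spatial.transform import Rotation as Rn
def cam(f,s=None):
    K=np.array([[f["fx"],0,f["cx"]],[0,f["fy"],f["cy"]],[0,0,1.]])
    if "R" in f and f.get("R") is not None: R=np.array(f["R"]);t=np.array(f["t"])
    else:
        H=np.array(f["hand_eye"]);q=s["eef_rot"]
        T=np.eye(4);T[:3,:3]=Rn.from_quat([q[1],q[2],q[3],q[0]]).as_matrix();T[:3,3]=s["position"]
        C=np.linalg.inv(T@H);R=C[:3,:3];t=C[:3,3]
    return K,np.array(f["D"]),R,t
def ray(c,uv):
    K,D,R,t=c
    p=cv2.undistortPoints(np.array([[uv]],float),K,D)[0,0]
    d=R.T@np.array([p[0],p[1],1]);return -R.T@t,d/np.linalg.norm(d)
def onz(c,uv,z):
    o,d=ray(c,uv);return o+d*(z-o[2])/d[2]
def tri(c1,u1,c2,u2):
    o1,d1=ray(c1,u1);o2,d2=ray(c2,u2)
    a=np.linalg.lstsq(np.c_[d1,-d2],o2-o1,rcond=None)[0]
    p=o1+d1*a[0];q=o2+d2*a[1];return (p+q)/2,np.linalg.norm(p-q)
def proj(c,X):
    K,D,R,t=c
    return cv2.projectPoints(np.atleast_2d(X).astype(float),cv2.Rodrigues(R)[0],t,K,D)[0][:,0]
def blobs(img,lo,hi,box,amin=6):
    x0,y0,x1,y1=box
    h=cv2.cvtColor(np.ascontiguousarray(img[y0:y1,x0:x1]),cv2.COLOR_RGB2HSV)
    m=cv2.inRange(h,np.array(lo),np.array(hi))
    n,l,st,ce=cv2.connectedComponentsWithStats(m)
    return [(ce[i]+[x0,y0],st[i]+[x0,y0,0,0,0]) for i in range(1,n) if st[i][4]>=amin]
E
python3 - <<'E'
import pickle; from h import *
d=pickle.load(open("f0.pkl","rb"))
for n,box in (("scene",(190,175,365,290)),("top",(190,140,370,270))):
    im=d[n]["image"]
    for nm,lo,hi in (("ochre",(8,120,80),(25,255,255)),("red",(0,140,60),(7,255,255)),("red2",(172,140,60),(180,255,255)),("blue",(105,120,30),(125,255,255))):
        for b in blobs(im,lo,hi,box): print(n,nm,b[0].round(1),b[1])
    x0,y0,x1,y1=box
    cv2.imwrite(f"pics/{n}0z.png",cv2.resize(im[y0:y1,x0:x1,::-1],None,fx=4.3,fy=4.3,interpolation=cv2.INTER_CUBIC))
E
```

```text
scene ochre [275.2 209.5] [266 203  19  14 205]
scene red [265.9 181.2] [264 180   4   3   9]
scene red [266.7 199.1] [265 193   4  13  21]
scene blue [225.9 225.6] [ 194  197   74   56 2726]
scene blue [345.8 209.8] [338 207  16   7  86]
scene blue [301.3 213.9] [286 211  25   6  74]
scene blue [349.6 222.7] [344 222  11   2  16]
scene blue [299.  227.4] [291 226  18   4  26]
scene blue [276.8 269. ] [269 268  17   3  20]
top ochre [192.6 141.8] [190 140   7   5  31]
top ochre [282.1 215.8] [273 207  19  19 293]
top red [293.5 240.2] [293 230   3  23  43]
top red [296.3 257.5] [293 256   7   4  19]
top blue [277.4 150.8] [273 148  11   8  56]
top blue [273.3 166.5] [273 165   2   4   6]
top blue [273.3 179.5] [273 178   2   4   6]
top blue [272.5 192. ] [272 191   2   3   6]
top blue [335.5 215.6] [ 310  191   52   50 2572]
top blue [207.9 213.6] [201 203  15  22 325]
top blue [298.8 215.5] [290 203  17  25 333]
top blue [248.6 214.5] [223 204  52  22 937]
```

View pics/top0z.png

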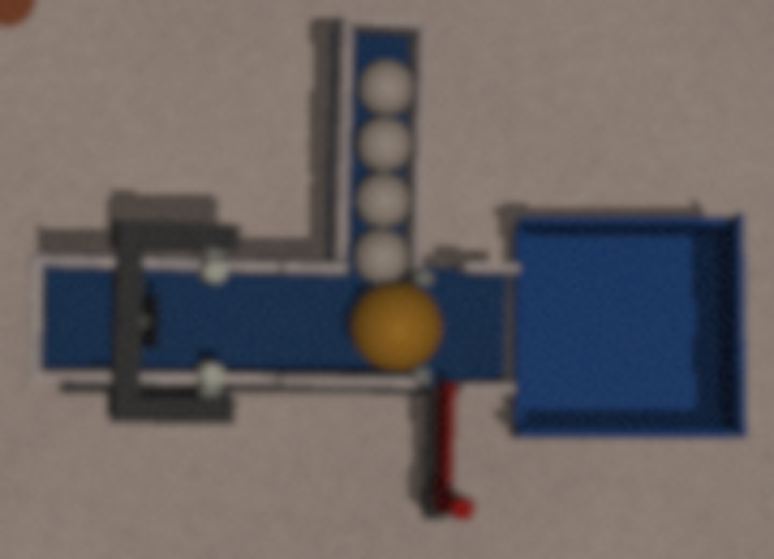

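Top zoom (scale 4.3, origin 190,140): ochre ball (397,326), posts (423,277)/(423,376), jaws (215,268)/(211,378), stop (150,320), lane end midpoint (43,318), lip (500,326), knob (460,508). No clutter on the way.

```bash
python3 - <<'E'
import pickle; from h import *
d=pickle.load(open("f0.pkl","rb"));ct=cam(d["top"]);cs=cam(d["scene"])
P=lambda u,v:(190+(u+.5)/4.3-.5,140+(v+.5)/4.3-.5)
print("ball",tri(ct,(282.1,215.8),cs,(275.2,209.5)), onz(ct,(282.1,215.8),.09))
kn=tri(ct,P(462,507),cs,(265.9,182.5));print("knob",kn)
for z in (.12,.13): print(onz(ct,P(462,507),z),onz(cs,(266,182.5),z))
a=onz(ct,P(43,318),.113);b=onz(ct,P(500,326),.047);print("laneend",a,"lip",b,np.linalg.norm((a-b)[:2]),"ang",np.degrees(np.arctan2(*(a-b)[[1,0]])))
p=[onz(ct,P(423,277),.098),onz(ct,P(423,376),.098)];print("posts",p,(p[0]+p[1])/2)
j=[onz(ct,P(215,268),.12),onz(ct,P(211,378),.12)];print("jaws",j,(j[0]+j[1])/2)
tc=(np.array(P(515,216))+P(742,216)+P(742,436)+P(515,436))/4
print("tray",onz(ct,tc,.05))
f=d["scene"]["image"][170:260,250:365,::-1]
cv2.imwrite("pics/s0z.png",cv2.resize(f,None,fx=6.5,fy=6.5,interpolation=cv2.INTER_CUBIC))
E
```

```text
ball (array([0.56652251, 0.03770851, 0.09928958]), np.float64(0.0007876392478338733)) [0.56721626 0.03817723 0.09      ]
knob (array([0.46519979, 0.00514123, 0.10324902]), np.float64(0.00010398863599101118))
[0.46572417 0.00554423 0.12      ] [0.48533095 0.0071193  0.12      ]
[0.46603534 0.0058158  0.13      ] [0.49736311 0.00810541 0.13      ]
laneend [0.57638858 0.23452858 0.113     ] lip [ 0.5697408  -0.02233302  0.047     ] 0.2569476053743911 ang 88.51747066893512
posts [array([0.59488101, 0.02300334, 0.098     ]), array([0.53887851, 0.0246206 , 0.098     ])] [0.56687976 0.02381197 0.098     ]
jaws [array([0.6007904, 0.1379105, 0.12     ]), array([0.54005946, 0.14123881, 0.12      ])] [0.57042493 0.13957465 0.12      ]
tray [ 0.56734933 -0.09824939  0.05      ]
```

View pics/s0z.png

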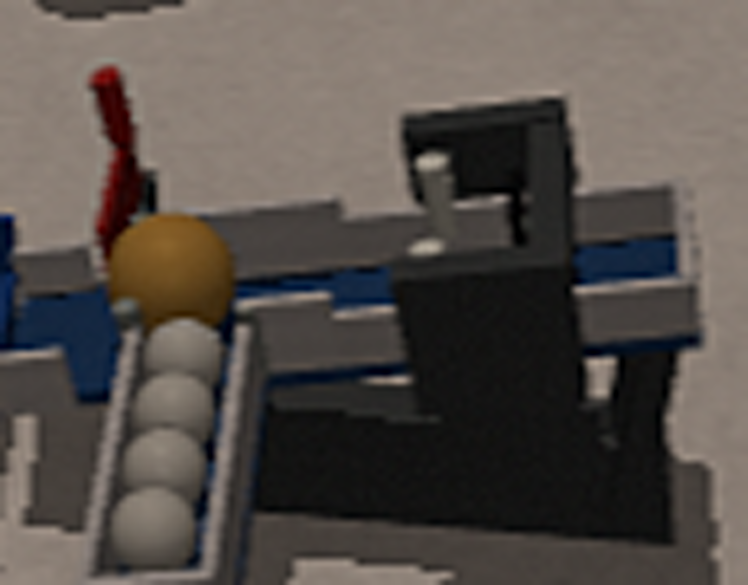

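The zoom shows the white jaw rods in a U-shaped frame open downhill, side plates reaching about to the ball-top height, bridge at the uphill end; ball and four whites queued. Check the frame height for body clearance.

```bash
python3 - <<'E'
import pickle; from h import *
d=pickle.load(open("f0.pkl","rb"));ct=cam(d["top"]);cs=cam(d["scene"])
P=lambda u,v:(190+(u+.5)/4.3-.5,140+(v+.5)/4.3-.5)
S=lambda u,v:(250+(u+.5)/6.5-.5,170+(v+.5)/6.5-.5)
for n,a,b in (("near arm",(237,226),(397,285)),("far arm",(232,420),(405,115)),("bridge near",(112,226),(572,265)),("bridge far",(110,418),(565,100)),("jawN top",(215,268),(428,247)),("jawF top",(211,378),(433,158)),("knobtop",(462,507),(105,74)),("stop",(152,320),(517,215)),("postN",(423,277),(125,307))):
    print(n,tri(ct,P(*a),cs,S(*b)))
E
```

```text
near arm (array([0.62043549, 0.1236631 , 0.14403235]), np.float64(0.0016846981058408076))
far arm (array([0.51626035, 0.12838227, 0.13765477]), np.float64(0.0002929931055159491))
bridge near (array([0.62019869, 0.1868987 , 0.15877848]), np.float64(0.0010962435212623007))
bridge far (array([0.51883653, 0.19053203, 0.15181537]), np.float64(0.0012061678607826287))
jawN top (array([0.598116  , 0.13569655, 0.14304636]), np.float64(0.000959330023878002))
jawF top (array([0.53926882, 0.13939878, 0.13584739]), np.float64(0.0001426635850479622))
knobtop (array([0.4653922 , 0.00499795, 0.1088523 ]), np.float64(0.0004878188033107508))
stop (array([0.57147217, 0.17060965, 0.13734541]), np.float64(0.0003715263618211838))
postN (array([0.59471016, 0.02300465, 0.09960306]), np.float64(2.2911776333471336e-05))
```

Call:
arm_command(
  jaw=[0, 0, 0, 0, 0],
  dp=[
    [30, -24, 0],
    [60, -48, 0],
    [90, -72, 0],
    [120, -96, 0],
    [150, -120, 0],
  ],
  roll=[-0.1, -0.2, -0.3, -0.4, -0.5],
  force=20,
)

```text
time: 0.52
position: [0.3153, -0.4206, 0.2442]
eef_rot: [-0.0, 0.91, 0.415, -0.0]
contact_force: [1.0, 0.2, 0.3]
grip_width: 0.0615
grip_force: 0.0
```

Call:
arm_command(
  jaw=[0, 0, 0, 0, 0],
  dp=[
    [39, -7, 0],
    [78, -14, 0],
    [117, -20, 0],
    [156, -27, 0],
    [195, -34, 0],
  ],
  roll=[-0.1, -0.2, -0.3, -0.4, -0.5],
)

```text
time: 0.93
position: [0.4181, -0.2514, 0.2445]
eef_rot: [0.0, 0.779, 0.627, -0.0]
contact_force: [1.5, -0.5, 0.1]
grip_width: 0.0281
grip_force: 0.0
```

Call:
arm_command(
  jaw=[0, 0, 0, 0, 0],
  dp=[
    [36, 12, 0],
    [72, 25, 0],
    [108, 37, 0],
    [144, 50, 0],
    [180, 62, 0],
  ],
  roll=[-0.04, -0.08, -0.12, -0.16, -0.19],
)

```text
time: 1.35
position: [0.5179, -0.0894, 0.2445]
eef_rot: [0.0, 0.717, 0.697, -0.0]
contact_force: [0.4, 0.1, 0.5]
grip_width: 0.0016
grip_force: 0.0
```

Call:
arm_command(
  jaw=[0, 0, 0, 0, 0],
  dp=[
    [27, 15, 0],
    [54, 30, 0],
    [81, 45, 0],
    [81, 45, 20],
    [81, 45, 40],
  ],
  roll=[0, 0, 0, 0, 0],
)

```text
time: 1.77
position: [0.5656, -0.0087, 0.2045]
eef_rot: [0.0, 0.716, 0.698, 0.001]
contact_force: [0.3, -1.2, -0.1]
grip_width: 0.0006
grip_force: 0.0
```

```bash
python3 - <<'E'
from cell import env, imaging
from h import *
import pickle
s=env.sense();f=imaging.grab_frame("wrist")
pickle.dump((s,f),open("w1.pkl","wb"));cv2.imwrite("pics/w1.png",f["image"][:,:,::-1])
print(s["position"],s["eef_rot"],s["contact_force"],s["grip_width"])
c=cam(f,s);print(-c[2].T@c[3],c[2][2])
print(proj(c,[[.5665,.038,.09],[.567,.024,.062],[.566,-.01,.18]]))
E
```

```text
[ 0.56561303 -0.00873883  0.20447047] [2.08905728e-04 7.15955371e-01 6.98145316e-01 9.90516534e-04] [ 0.3415964  -1.22523241 -0.10816924] 0.0006196504445786637
[0.56657026 0.0640829  0.3449282 ] [-0.00576717 -0.26607256 -0.96393575]
[[270.76069729 153.42918234]
 [271.76482831 167.86901022]
 [272.55044874 271.20882268]]
```

View pics/w1.png

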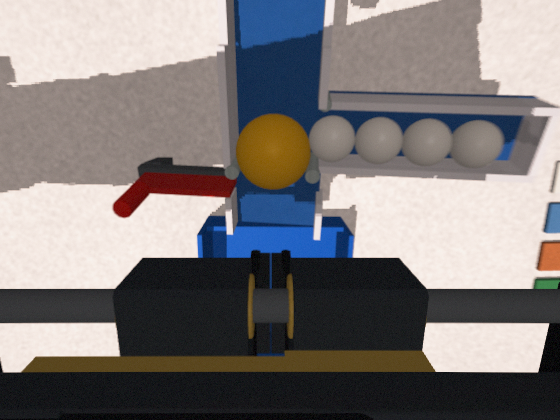

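The wrist view shows the ball at (273,152) against predicted (271,153), posts at (232,172)/(312,175), knob (124,208); estimates hold. Descend below the ball.

Call:
arm_command(
  jaw=[0, 0, 0, 0, 0],
  dp=[
    [0, 1, 30],
    [0, 1, 60],
    [0, 1, 90],
    [0, 1, 106],
    [0, 1, 106],
  ],
  roll=[0, 0, 0, 0, 0],
)

```text
time: 2.23
position: [0.5632, -0.012, 0.095]
eef_rot: [-0.002, 0.717, 0.697, -0.002]
contact_force: [-0.8, -0.0, -0.8]
grip_width: 0.0007
grip_force: 0.0
```

Call:
arm_command(
  jaw=[0, 0, 0, 0, 0],
  dp=[
    [1, 0, 0],
    [2, 0, 0],
    [3, 0, 0],
    [4, 0, 0],
    [5, 0, 0],
  ],
  roll=[0, 0, 0, 0, 0],
)

```text
time: 2.65
position: [0.5664, -0.0063, 0.0996]
eef_rot: [0.001, 0.717, 0.697, 0.0]
contact_force: [0.4, 0.4, 0.2]
grip_width: 0.0005
grip_force: 0.0
```

Call:
arm_command(
  jaw=[0, 0, 0, 0, 0],
  dp=[
    [2, 0, 0],
    [4, 0, 0],
    [6, 0, 0],
    [8, 0, -0.5],
    [10, 0, -1],
  ],
  roll=[0, 0, 0, 0, 0],
)

```text
time: 3.07
position: [0.5661, 0.0037, 0.0996]
eef_rot: [0.0, 0.717, 0.697, -0.0]
contact_force: [0.7, -1.2, -1.2]
grip_width: 0.0003
grip_force: 0.6
```

Call:
arm_command(
  jaw=[0, 0, 0, 0, 0],
  dp=[
    [2, 0, -0.5],
    [4, 0, -1],
    [6, 0, -1.5],
    [8, 0, -2],
    [10, 0, -2.5],
  ],
  roll=[0, 0, 0, 0, 0],
)

```text
time: 3.48
position: [0.5664, 0.0135, 0.1021]
eef_rot: [0.0, 0.717, 0.697, -0.0]
contact_force: [0.0, -1.9, 1.0]
grip_width: 0.0005
grip_force: 1.0
```

Call:
arm_command(
  jaw=[0, 0, 0, 0, 0],
  dp=[
    [3, 0, -0.7],
    [7, 0, -1.7],
    [11, 0, -2.7],
    [15, 0, -3.7],
    [19, 0, -4.7],
  ],
  roll=[0, 0, 0, 0, 0],
)

```text
time: 3.9
position: [0.5669, 0.0332, 0.1069]
eef_rot: [0.0, 0.717, 0.697, 0.0]
contact_force: [-0.4, -2.0, 0.9]
grip_width: 0.0003
grip_force: 0.8
```

Call:
arm_command(
  jaw=[0, 0, 0, 0, 0],
  dp=[
    [4, 0, -1],
    [8, 0, -2],
    [12, 0, -3],
    [16, 0, -4],
    [20, 0, -5],
  ],
  roll=[0, 0, 0, 0, 0],
)

```text
time: 4.32
position: [0.5675, 0.053, 0.1118]
eef_rot: [0.0, 0.717, 0.697, -0.0]
contact_force: [-1.1, -0.8, 0.4]
grip_width: 0.0005
grip_force: 0.8
```

Call:
arm_command(
  jaw=[0, 0, 0, 0, 0],
  dp=[
    [4, 0, -1],
    [8, 0, -2],
    [12, 0, -3],
    [16, 0, -4],
    [19, 0, -4.7],
  ],
  roll=[0, 0, 0, 0, 0],
)

```text
time: 4.73
position: [0.5681, 0.0722, 0.1166]
eef_rot: [0.0, 0.717, 0.697, 0.0]
contact_force: [-0.8, -1.4, 0.1]
grip_width: 0.0003
grip_force: 0.7
```

```bash
python3 - <<'E'
from cell import env, imaging
from h import *
import pickle
s=env.sense();f=imaging.grab_frame("top");g=imaging.grab_frame("wrist")
i=np.hstack([cv2.resize(f["image"][140:270,190:370],(540,390)),cv2.resize(g["image"][0:300,150:350],(260,390))])
cv2.imwrite("pics/t2.png",i[:,:,::-1])
print(s["position"],s["contact_force"])
E
```

```text
[0.56809625 0.07215901 0.11659128] [-0.79777637 -1.3620838   0.08375378]
```

View pics/t2.png

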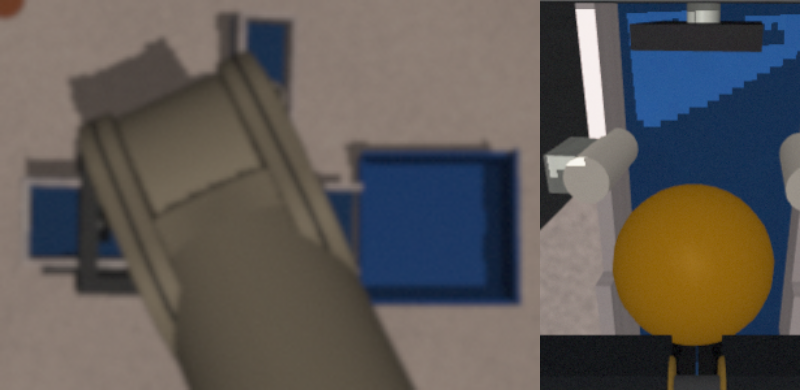

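The wrist crop shows the ball (693,265) against the fingers, jaws just ahead (600,165 / 795,165); the feed lane's upper part is empty. Push on slowly.

Call:
arm_command(
  jaw=[0, 0, 0, 0, 0],
  dp=[
    [2, 0, -0.5],
    [4, 0, -1],
    [6, 0, -1.5],
    [8, 0, -2],
    [10, 0, -2.5],
  ],
  roll=[0, 0, 0, 0, 0],
)

```text
time: 5.25
position: [0.5684, 0.0817, 0.119]
eef_rot: [0.0, 0.717, 0.697, -0.0]
contact_force: [-0.5, -1.3, 1.2]
grip_width: 0.0003
grip_force: 0.7
```

Call:
arm_command(
  jaw=[0, 0, 0, 0, 0],
  dp=[
    [1, 0, -0.2],
    [2, 0, -0.5],
    [3, 0, -0.7],
    [4, 0, -1],
    [5, 0, -1.2],
  ],
  roll=[0, 0, 0, 0, 0],
)

```text
time: 5.67
position: [0.5685, 0.0866, 0.1201]
eef_rot: [0.0, 0.717, 0.697, -0.0]
contact_force: [-1.0, -1.5, 0.4]
grip_width: 0.0004
grip_force: 0.7
```

Call:
arm_command(
  jaw=[0, 0, 0, 0, 0],
  dp=[
    [1, 0, -0.2],
    [2, 0, -0.5],
    [3, 0, -0.7],
    [4, 0, -1],
    [5, 0, -1.2],
  ],
  roll=[0, 0, 0, 0, 0],
)

```text
time: 6.08
position: [0.5689, 0.0913, 0.1215]
eef_rot: [0.0, 0.717, 0.697, 0.0]
contact_force: [0.3, -3.4, 2.0]
grip_width: 0.0009
grip_force: 1.5
```

Call:
arm_command(
  jaw=[0, 0, 0, 0, 0],
  dp=[
    [0.6, 0, -0.1],
    [1.2, 0, -0.3],
    [1.8, 0, -0.4],
    [2.4, 0, -0.6],
    [3, 0, -0.7],
  ],
  roll=[0, 0, 0, 0, 0],
)

```text
time: 6.5
position: [0.5689, 0.0934, 0.122]
eef_rot: [0.001, 0.718, 0.696, -0.0]
contact_force: [1.0, -6.4, 1.9]
grip_width: 0.0004
grip_force: 3.3
```

Call:
arm_command(
  jaw=[0, 0, 0, 0, 0],
  dp=[
    [0.6, 0, -0.1],
    [1.2, 0, -0.3],
    [1.8, 0, -0.4],
    [2.4, 0, -0.6],
    [3, 0, -0.7],
  ],
  roll=[0, 0, 0, 0, 0],
)

```text
time: 6.92
position: [0.5691, 0.096, 0.1228]
eef_rot: [0.001, 0.718, 0.696, -0.001]
contact_force: [0.5, -7.2, 2.4]
grip_width: 0.0004
grip_force: 3.8
```

Call:
arm_command(
  jaw=[0, 0, 0, 0, 0],
  dp=[
    [0.6, 0, -0.1],
    [1.2, 0, -0.3],
    [1.8, 0, -0.4],
    [2.4, 0, -0.6],
    [3, 0, -0.7],
  ],
  roll=[0, 0, 0, 0, 0],
)

```text
time: 7.33
position: [0.5692, 0.0989, 0.1234]
eef_rot: [0.001, 0.718, 0.696, -0.001]
contact_force: [1.0, -7.8, 1.9]
grip_width: 0.0006
grip_force: 3.8
```

Call:
arm_command(
  jaw=[0, 0, 0, 0, 0],
  dp=[
    [0.6, 0, -0.1],
    [1.2, 0, -0.3],
    [1.8, 0, -0.4],
    [2.4, 0, -0.6],
    [3, 0, -0.7],
  ],
  roll=[0, 0, 0, 0, 0],
)

```text
time: 7.75
position: [0.5693, 0.1022, 0.1242]
eef_rot: [0.001, 0.718, 0.696, -0.0]
contact_force: [1.4, -7.4, 1.9]
grip_width: 0.0008
grip_force: 3.4
```

Call:
arm_command(
  jaw=[0, 0, 0, 0, 0],
  dp=[
    [0.5, 0, -0.1],
    [1, 0, -0.2],
    [1.5, 0, -0.3],
    [2, 0, -0.4],
    [2, 0, -0.4],
  ],
  roll=[0, 0, 0, 0, 0],
)

```text
time: 8.17
position: [0.5693, 0.1046, 0.1246]
eef_rot: [0.001, 0.718, 0.696, -0.0]
contact_force: [0.5, -6.2, 2.6]
grip_width: 0.0003
grip_force: 2.8
```

Falling now; the jaw line is near. Creep to the stop.

Call:
arm_command(
  jaw=[0, 0, 0, 0, 0],
  dp=[
    [0.4, 0, -0.1],
    [0.8, 0, -0.2],
    [1.2, 0, -0.3],
    [1.5, 0, -0.4],
    [1.5, 0, -0.4],
  ],
  roll=[0, 0, 0, 0, 0],
)

```text
time: 8.58
position: [0.5693, 0.1065, 0.1251]
eef_rot: [0.0, 0.717, 0.697, -0.0]
contact_force: [0.6, -5.0, 1.6]
grip_width: 0.0006
grip_force: 2.5
```

Call:
arm_command(
  jaw=[0, 0, 0, 0, 0],
  dp=[
    [0.4, 0, -0.1],
    [0.8, 0, -0.2],
    [1.2, 0, -0.3],
    [1.5, 0, -0.4],
    [1.5, 0, -0.4],
  ],
  roll=[0, 0, 0, 0, 0],
)

```text
time: 9.0
position: [0.5691, 0.1089, 0.1254]
eef_rot: [-0.0, 0.717, 0.697, 0.0]
contact_force: [0.6, -3.2, 2.0]
grip_width: 0.0007
grip_force: 1.7
```

Call:
arm_command(
  jaw=[0, 0, 0, 0, 0],
  dp=[
    [0.4, 0, -0.1],
    [0.8, 0, -0.2],
    [1.2, 0, -0.3],
    [1.5, 0, -0.4],
    [1.5, 0, -0.4],
  ],
  roll=[0, 0, 0, 0, 0],
)

```text
time: 9.42
position: [0.5691, 0.1103, 0.1257]
eef_rot: [-0.0, 0.717, 0.697, 0.0]
contact_force: [0.3, -2.0, 1.0]
grip_width: 0.0007
grip_force: 1.3
```

Call:
arm_command(
  jaw=[0, 0, 0, 0, 0],
  dp=[
    [0.3, 0, -0.1],
    [0.6, 0, -0.1],
    [0.9, 0, -0.2],
    [1, 0, -0.2],
    [1, 0, -0.2],
  ],
  roll=[0, 0, 0, 0, 0],
)

```text
time: 9.83
position: [0.5692, 0.1107, 0.1259]
eef_rot: [0.0, 0.717, 0.697, -0.0]
contact_force: [0.4, -5.7, 1.1]
grip_width: 0.0004
grip_force: 2.3
```

The force fell to 2 N, then rose sharply: the ball is on the stop. Back off gently and look.

Call:
arm_command(
  jaw=[0, 0, 0, 0, 0],
  dp=[
    [-1, 0, 0],
    [-2, 0, 0],
    [-4, 0, 0],
    [-7, 0, 0],
    [-10, 0, 0],
  ],
  roll=[0, 0, 0, 0, 0],
)

```text
time: 10.25
position: [0.5688, 0.1012, 0.1259]
eef_rot: [-0.0, 0.717, 0.697, 0.0]
contact_force: [-0.5, -0.2, 0.0]
grip_width: 0.0006
grip_force: 0.0
```

```bash
python3 - <<'E'
from cell import env, imaging
from h import *
s=env.sense();g=imaging.grab_frame("wrist");f=imaging.grab_frame("scene")
i=np.hstack([cv2.resize(f["image"][170:290,190:365],(540,370)),cv2.resize(g["image"][0:300,150:350],(250,370))])
cv2.imwrite("pics/t3.png",i[:,:,::-1])
print(s["position"],s["contact_force"])
E
```

```text
[0.56878362 0.1012285  0.12590731] [-0.50951098 -0.23136324  0.04579468]
```

View pics/t3.png

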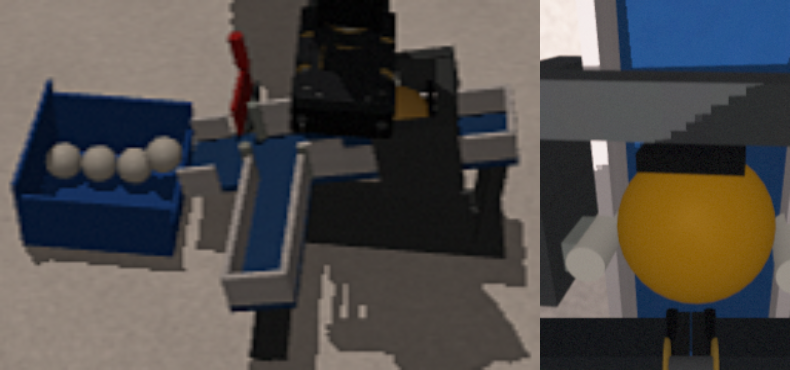

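Left: all four white balls lie in the tray (65–163,155); right: ball (695,228) sits past the jaws, against the stop, fingers clear. Now lift and go to the knob.

Call:
arm_command(
  jaw=[0, 0, 0, 0, 0],
  dp=[
    [0, 0, -25],
    [0, 0, -50],
    [0, 0, -80],
    [-15, -20, -90],
    [-30, -40, -90],
  ],
  roll=[0, 0, 0, 0, 0],
)

```text
time: 10.77
position: [0.5291, 0.0735, 0.2188]
eef_rot: [0.001, 0.717, 0.697, 0.002]
contact_force: [0.2, -0.7, 0.5]
grip_width: 0.0006
grip_force: 0.0
```

Call:
arm_command(
  jaw=[0, 0, 0, 0, 0],
  dp=[
    [-20, -25, 0],
    [-45, -50, 0],
    [-70, -75, 0],
    [-70, -93, 0],
    [-70, -93, 0],
  ],
  roll=[0, 0, 0, 0, 0],
)

```text
time: 11.18
position: [0.4305, 0.0036, 0.216]
eef_rot: [0.001, 0.718, 0.696, -0.001]
contact_force: [0.9, -0.1, -0.5]
grip_width: 0.0001
grip_force: 0.0
```

```bash
python3 - <<'E'
from cell import env, imaging
from h import *
import pickle
s,f=pickle.load(open("w1.pkl","rb"));c1=cam(f,s)
d=pickle.load(open("f0.pkl","rb"))
print(onz(c1,(124,208),.107), tri(c1,(124,208),cam(d["top"]),(297,257.6)),tri(c1,(124,208),cam(d["scene"]),(265.7,181)))
s=env.sense();f=imaging.grab_frame("wrist")
cv2.imwrite("pics/w4.png",f["image"][:,:,::-1])
c=cam(f,s);print(s["position"],s["contact_force"],proj(c,[[.465,.005,.107],[.465,.005,.096]]))
for b in blobs(f["image"],(0,140,60),(8,255,255),(0,0,560,420),40): print(b)
E
```

```text
[0.46695834 0.00580838 0.107     ] (array([0.46513137, 0.00501644, 0.10291414]), np.float64(0.0004780557923199966)) (array([0.46819348, 0.00575548, 0.11060562]), np.float64(0.0018498948615468887))
[0.43052939 0.00356462 0.21598774] [ 0.90559318 -0.13873028 -0.48111095] [[319.8951393  216.56880518]
 [317.96114157 212.50620907]]
(array([350.26882264, 194.90853967]), array([ 309,  180,   98,   44, 1979]))
```

View pics/w4.png

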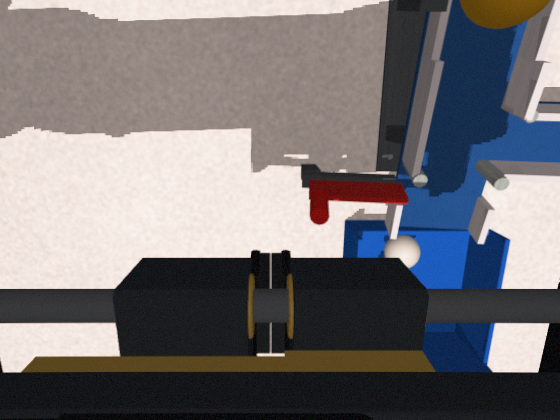

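The knob top shows at (319,214), predicted (320,216): it fits. Descend on its outer side.

Call:
arm_command(
  jaw=[0, 0, 0, 0, 0],
  dp=[
    [1, 0, 30],
    [1, 0, 60],
    [1, 0, 85],
    [1, 0, 105],
    [1, 0, 105],
  ],
  roll=[0, 0, 0, 0, 0],
)

```text
time: 11.65
position: [0.4315, 0.0067, 0.1076]
eef_rot: [-0.002, 0.717, 0.697, -0.001]
contact_force: [-1.0, -0.9, 1.0]
grip_width: 0.0005
grip_force: 0.0
```

Call:
arm_command(
  jaw=[0, 0, 0, 0, 0],
  dp=[
    [0, 3, 0],
    [0, 6, 0],
    [0, 9, 0],
    [0, 12, 0],
    [0, 15, 0],
  ],
  roll=[0, 0, 0, 0, 0],
)

```text
time: 12.07
position: [0.4491, 0.0055, 0.1118]
eef_rot: [0.001, 0.717, 0.697, 0.0]
contact_force: [-0.2, -0.4, 0.9]
grip_width: 0.0005
grip_force: 0.4
```

Call:
arm_command(
  jaw=[0, 0, 0, 0, 0],
  dp=[
    [0, 3, -0.3],
    [0, 6, -0.6],
    [0, 9, -0.9],
    [0, 12, -1.2],
    [0, 15, -1.5],
  ],
  roll=[0, 0, 0, 0, 0],
)

```text
time: 12.48
position: [0.4633, 0.0049, 0.1125]
eef_rot: [0.0, 0.717, 0.697, -0.0]
contact_force: [-1.6, -1.0, 1.1]
grip_width: 0.0003
grip_force: 1.0
```

Call:
arm_command(
  jaw=[0, 0, 0, 0, 0],
  dp=[
    [0, 3, -0.3],
    [0, 6, -0.6],
    [0, 9, -0.9],
    [0, 12, -1.2],
    [0, 15, -1.5],
  ],
  roll=[0, 0, 0, 0, 0],
)

```text
time: 12.9
position: [0.4783, 0.0045, 0.1139]
eef_rot: [-0.0, 0.717, 0.697, -0.0]
contact_force: [-1.6, -1.9, 0.6]
grip_width: 0.0006
grip_force: 0.9
```

Call:
arm_command(
  jaw=[0, 0, 0, 0, 0],
  dp=[
    [0, 3, -0.3],
    [0, 6, -0.6],
    [0, 8, -0.8],
    [0, 10, -1],
    [0, 12, -1.2],
  ],
  roll=[0, 0, 0, 0, 0],
)

```text
time: 13.32
position: [0.4902, 0.0043, 0.1151]
eef_rot: [0.0, 0.717, 0.697, -0.0]
contact_force: [-1.6, -1.0, 0.2]
grip_width: 0.0004
grip_force: 0.9
```

Call:
arm_command(
  jaw=[0, 0, 0, 0, 0],
  dp=[
    [0, 1, -0.1],
    [0, 2, -0.2],
    [0, 3, -0.3],
    [0, 4, -0.4],
    [0, 5, -0.5],
  ],
  roll=[0, 0, 0, 0, 0],
)

```text
time: 13.73
position: [0.4951, 0.0041, 0.1156]
eef_rot: [0.0, 0.717, 0.697, -0.0]
contact_force: [-1.6, -0.6, -0.2]
grip_width: 0.0004
grip_force: 0.9
```

Call:
arm_command(
  jaw=[0, 0, 0, 0, 0],
  dp=[
    [0, 1, -0.1],
    [0, 2, -0.2],
    [0, 3, -0.3],
    [0, 4, -0.4],
    [0, 5, -0.5],
  ],
  roll=[0, 0, 0, 0, 0],
)

```text
time: 14.15
position: [0.5002, 0.004, 0.1162]
eef_rot: [0.0, 0.717, 0.697, -0.0]
contact_force: [-0.1, -1.5, -0.5]
grip_width: 0.0003
grip_force: 0.9
```

Call:
arm_command(
  jaw=[0, 0, 0, 0, 0],
  dp=[
    [0, 1, -0.1],
    [0, 2, -0.2],
    [0, 3, -0.3],
    [0, 4, -0.4],
    [0, 4, -0.4],
  ],
  roll=[0, 0, 0, 0, 0],
)

```text
time: 14.57
position: [0.5043, 0.0039, 0.1166]
eef_rot: [0.0, 0.717, 0.697, 0.0]
contact_force: [-1.2, -0.2, 0.1]
grip_width: 0.0006
grip_force: 0.6
```

Call:
arm_command(
  jaw=[0, 0, 0, 0, 0],
  dp=[
    [0, 1, -0.1],
    [0, 2, -0.2],
    [0, 3, -0.3],
    [0, 4, -0.4],
    [0, 4, -0.4],
  ],
  roll=[0, 0, 0, 0, 0],
)

```text
time: 14.98
position: [0.507, 0.0037, 0.1166]
eef_rot: [-0.001, 0.717, 0.697, -0.001]
contact_force: [-8.8, -0.5, 3.7]
grip_width: 0.0003
grip_force: 3.9
```

A firm stop at 58 mm of travel. Back off, lift and check.

Call:
arm_command(
  jaw=[0, 0, 0, 0, 0],
  dp=[
    [0, -3, 0],
    [0, -10, 0],
    [0, -20, -20],
    [0, -25, -55],
    [0, -30, -90],
  ],
  roll=[0, 0, 0, 0, 0],
)

```text
time: 15.4
position: [0.4768, 0.0051, 0.2075]
eef_rot: [-0.001, 0.717, 0.697, -0.0]
contact_force: [1.6, -0.8, 1.1]
grip_width: 0.0004
grip_force: 0.0
```

Call:
arm_command(
  jaw=[0, 0, 0, 0, 0],
  dp=[
    [-30, 0, 0],
    [-60, 0, 0],
    [-90, 0, 0],
    [-120, 0, 0],
    [-150, 0, 0],
  ],
  roll=[0, 0, 0, 0, 0],
)

```text
time: 15.82
position: [0.4736, -0.1465, 0.2074]
eef_rot: [0.001, 0.717, 0.697, 0.0]
contact_force: [0.9, -0.2, 0.6]
grip_width: 0.0004
grip_force: 0.0
```

```bash
python3 - <<'E'
from cell import env, imaging
from h import *
f=imaging.grab_frame("scene");g=imaging.grab_frame("top")
i=np.hstack([cv2.resize(f["image"][170:290,190:365],(400,300)),cv2.resize(g["image"][140:270,190:370],(400,300))])
cv2.imwrite("pics/t5.png",i[:,:,::-1])
for n,q in (("s",f),("t",g)):
  for b in blobs(q["image"],(0,140,60),(7,255,255),(190,140,370,290),3)+blobs(q["image"],(8,120,60),(25,255,255),(190,150,370,290),20): print(n,b)
E
```

```text
s (array([264.48, 197.68]), array([262, 192,   6,  12,  25]))
s (array([262.25, 218.  ]), array([262, 217,   2,   3,   4]))
s (array([318.45086705, 203.54913295]), array([309, 198,  20,  12, 173]))
t (array([294.20454545, 217.84090909]), array([293, 207,   3,  23,  44]))
t (array([296.51724138, 233.4137931 ]), array([294, 231,   6,   6,  29]))
t (array([236.05523256, 214.69186047]), array([226, 205,  21,  21, 344]))
```

View pics/t5.png

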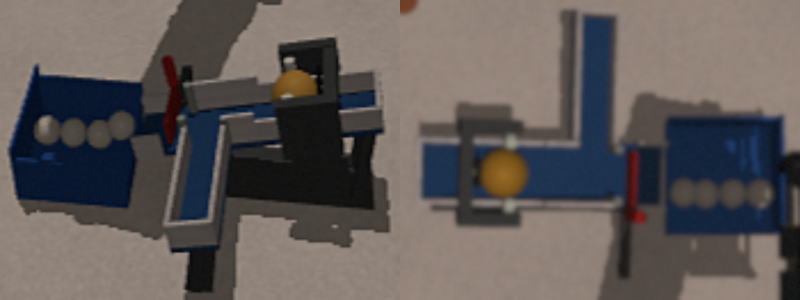

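The left view shows four balls resting in the tray and the ochre ball in the clip (295,85). The right view shows the shutter across the opening: its knob moved 24 px, about 58 mm. Handing in.

```bash
python3 -c "
from cell import env
print(env.hand_in())"
```

```text
the job is handed in; nothing more can be done
None
```

The job is handed in at about 16 s of the 62 s allowed: the big ball rests in the clip, all four white balls lie in the tray, and the shutter is fully shut; the arm stayed clear of the jars and brush. The hand-in returned no verdict, so this rests on my last camera check and the force readings (highest seen on the ball about 8 N).

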